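Roll the round blank into the drilling cradle

TASK

Push the dark wooden round bar from the side so that it rolls along the bench, up the ramp and into the V of the blue drilling cradle. Then, once it lies in the V, push on its end to slide it along the V until it touches the yellow stop, and back away. Only touch and push it with the fingers: never take it between them or lift it, and leave the pale bar and everything else where it is.

Things in the scene. Friction and masses are not known exactly. Their poses are not given: they have to be found in the camera images.
- cradle: Low blue drilling cradle fixed to the bench, 240 mm long (x), 136 mm wide (y). Origin at the centre of its underside, z up, +x away from the robot. Section along y: steel V, 1 mm high at y = 0, rising at 30 degrees to 10 mm at +-16 mm; flat crests to +-20 mm; 12-degree ramps down to the bench at +-68 mm. A bar in the V has its axis at z = 30 mm, y = 0. Position and yaw vary.
- cradle_stop (a point): Middle of the inner face of the yellow stop block that stands across the V at the cradle's +x end (block 64 mm wide, 52 mm high). It lies at x = +105, y = 0, z = +30 mm in the cradle's frame. The other end of the V is open.
- dark_bar_center (a point): Centre of the dark brown round wooden bar, loose, diameter 50 mm, length 150 mm, about 0.18 kg, lying on the bench left or right of the cradle, within 0.15 rad of parallel to it. x runs along the bar; y and z turn as it rolls. It rolls on little when let go; sliding it in the V takes 1-3 N. Its centre starts at x = -30 to +5 mm in the cradle's frame; against the stop it is at +30 mm.
- pale_bar_center (a point): Centre of a pale (whitish) round bar of the same size, loose, on the other side of the cradle. To be left alone; x axis along the bar.
- glue: White glue bottle with orange cap, diameter 56 mm, 120 mm tall, standing beyond the cradle's stop end. Origin under its centre. Leave alone.
- offcut: Brown wooden offcut 75 x 45 x 30 mm beyond the cradle's stop end. Origin under its centre. Leave alone.
- wax: Brass-coloured tin, diameter 44 mm, 45 mm tall, standing off the cradle's open end, to its right. Origin under its centre. Leave alone.
- mug: Blue mug, diameter 76 mm, 90 mm tall, at the left of the work. Origin under its centre. Leave alone.
- hammer: Hammer lying at the right of the work, handle towards the robot. Leave alone.
- screwdriver: Red-handled screwdriver lying at the far left. Leave alone.
Not all that is in view belongs to the job. Leave any pink or red look-alike of the part that bears dark_bar_center alone.

How it is judged (in metres and radians):
On the way, in this order (a step that is already met when the one before it is completed fails the run):
1. the dark bar has rolled into the V and lies in it (y of dark_bar_center in the frame of cradle between -0.006 and 0.006 m and z of dark_bar_center in the frame of cradle between 0.0275 and 0.0335 m and angle between the x axis of dark_bar_center and the x axis of cradle, either way round below 0.06 rad and x of dark_bar_center in the frame of cradle above -0.07 m), for 0.2 s.
2. the dark bar has been slid along the V up to the stop (y of dark_bar_center in the frame of cradle between -0.006 and 0.006 m and z of dark_bar_center in the frame of cradle between 0.0275 and 0.0335 m and angle between the x axis of dark_bar_center and the x axis of cradle, either way round below 0.06 rad and x of dark_bar_center in the frame of cradle above 0.0265 m), for 0.2 s.
At the end, for the whole second after the job is handed in: The dark bar lies at rest in the V of the cradle (axis within 6 mm of the V's centre line, within 3 mm of its seated height, within 0.06 rad of the V's direction), its end within 3.5 mm of the stop; all other things are within 30 mm of where they began (all of step 2 and linear speed of dark_bar below 0.02 m/s and distance of each of pale_bar_center, glue, offcut, wax, mug, hammer, screwdriver from where it was at the start of the episode below 0.03 m); the robot touches nothing.
It fails at once if the dark bar is lifted or thrown (its centre more than 48 mm above the bench; over the crest it rises to 35 mm) (height (world z) of dark_bar_center above 0.048 m).
It fails at once if the dark bar is taken between the fingers (the grasp point lies inside the bar) (x of the grasp point in the frame of dark_bar_center between -0.07 and 0.07 m and y of the grasp point in the frame of dark_bar_center between -0.016 and 0.016 m and z of the grasp point in the frame of dark_bar_center between -0.016 and 0.016 m).
It fails at once if any other loose thing (pale bar, glue bottle, offcut, tin, mug, hammer, screwdriver) is moved by more than 30 mm (distance of any of pale_bar_center, glue, offcut, wax, mug, hammer, screwdriver from where it was at the start of the episode above 0.03 m).
It also fails if it takes over 48 s, if anything falls off the work surface, if the arm or the gripper's body presses on something with over 40 N, if the wrist force passes 120 N, or if a joint passes its speed limit or range.

ROBOT

A 6-joint arm with a two-finger parallel gripper is mounted at the origin on the work surface. World frame = base frame: x ahead of the robot, y to its left, z up, the work surface at z = 0. Lengths are in mm, angles in rad, forces in N, time in s.
With the tool pointing down it reaches from about 350 to 875 mm from the base axis. Payload 4.2 kg.
Tool frame: the origin (TCP) lies midway between the tips of the shut fingers; the grasp point (between the pads) lies 19 mm behind it; x points along the fingers, y is the direction in which the jaws open and shut, and the axes are right-handed (so a half turn about x gives the same grasp; the last joint's range is limited). The gripper opens to 85 mm and grips with 20 to 120 N. Pads are 22 mm wide; open, the fingers measure 114 mm over their backs; the gripper's body (76 mm by 85 mm) begins 54 mm behind the grasp point. The pads swing forward as they close: fully open they stand 13 mm farther back than shut.
Start: joints at [1.475, 0.385, 0.008, 0, -1.194, -0.259], TCP at [217.094, 586.063, 231.312] pointing down, gripper open.
Joint ranges: [-3.14, 3.14], [-1.21, 2.06], [-1.07, 1.41], [-3.16, 2.05], [-2.99, -0.16], [-3.1, 3.1]. Speed limits (rad/s): [2.79, 2.79, 3.14, 3.14, 3.14, 3.14].

INTERFACE

Orientations are given as a unit quaternion [x, y, z, w].
In Python, from bench import readout, imaging, arm gives the robot as it stands.
- The arm moves only by the tool arm_command, never from a script. Its argument "increments" is a list of rows, each a list of 3 entries, a list of its own where there are three numbers: the turn, a rotation vector about the world's x, y, z in degrees, then the shift along the world's x, y, z in mm, then the closure, from 0 (fully open) to 1 (shut). In form: [[[ax, ay, az], [tx, ty, tz], fingers], ...]. A call has exactly 5 rows; each row is the pose to reach, as a shift and turn from the pose measured when the call began; what a row does not reach only later rows make up. A row lasts 1/10 s, in which the tool goes at most 50 mm and 8.59 degrees, less where a joint would pass 70% of its speed; a pose out of reach is approached as far as the arm can. A call with a gripper value outside its range is refused whole. The fingers move at their own pace and stop on an object; the grip force is fixed at half the most. Time passes only in rows, so rows that repeat a pose let the fingers close, or fill a call up. It gives the time, the measured TCP pose, the force and the opening at its end, in the units of the state.
- readout.read_state(): the state, without advancing time (a new reading comes with each control period).
- imaging.get_image(name): name is "side" or "top"; returns (picture, depth): 400x640x3 uint8, blue, green, red; 400x640 float32, mm along the optical axis (not along the pixel's ray), 0 where there is no reading.
- imaging.camera_info(name): a dict with "vfov" (degrees; the focal length in pixels is half the picture's height over the tangent of half this angle, whatever the lens; pixels are square), "cx", "cy" (the principal point, pixels), "D" ([k1, k2, p1, p2, k3] as OpenCV has them; the pictures are not rectified), "eye" and "rotation" of the camera in the world. Camera axes: x right, y down, z forward; pixel columns grow to the right and rows downward; lengths in mm; the calibration is good to about 2 mm. A picture is of the moment at which its call begins. camera_info takes no time and is no camera call.
- arm.job_done(): hands the job in, once; it reports no verdict.
The state is a dict: "clock": time; "joints": joint angles; "joint_vel": joint speeds; "joint_efforts": joint torques, N m; "position": TCP position; "ee_rot": TCP orientation; "contact_force": force on the tool from outside, world axes, zero at the start; "wrist_torque": the same for the moment, N m; "gripper_width": finger opening in mm.
Only numpy, scipy, OpenCV 4.12 (cv2) and the standard library are available. Lean on these libraries where they do the work, as an engineer would, in place of code of your own. Each camera call takes 0.05 s, during which the arm holds its last target. There are 200 camera calls.

## Working session

There is one attempt and no reset: what is moved stays moved. The work goes in short steps, Python scripts to look and compute and a tool call to move; the robot and the scene stay as the last step left them, time stands still between calls to the robot, and variables do not carry over. Pictures are saved under pics/ and viewed, about 8 in all and at most 12, crops included, and the job is handed in when it is done.

Besides the shell and the picture viewer there is one more tool, called as name(argument=value, ...), one argument or row to a line, values as JSON. arm_command: Moves the arm, as the interface text tells. Its arguments: {"type":"object","properties":{"increments":{"type":"array","items":{"type":"array"}}},"required":["increments"]}

```bash
ls; mkdir -p pics; cat > h.py <<'E'
import numpy as np, cv2
from bench import readout, imaging, arm
def K(name):
    c=imaging.camera_info(name); f=200/np.tan(np.radians(c["vfov"])/2)
    return np.array([[f,0,c["cx"]],[0,f,c["cy"]],[0,0,1]]),np.array(c["D"],float),np.array(c["eye"],float),np.array(c["rotation"],float)
def ray(name,px):
    k,D,e,R=K(name); p=cv2.undistortPoints(np.array(px,float).reshape(-1,1,2),k,D).reshape(-1,2)
    return e,np.c_[p,np.ones(len(p))]@R.T   # depth-1 rays
def atz(name,px,z):
    e,d=ray(name,px); return e+d*((z-e[2])/d[:,2])[:,None]
def cloud(name,dep):
    v,u=np.mgrid[:400,:640]; e,d=ray(name,np.c_[u.ravel(),v.ravel()])
    return (e+d*dep.reshape(-1,1)).reshape(400,640,3)
E
python3 - <<'E'
from h import *
for n in("top","side"):
    im,d=imaging.get_image(n); cv2.imwrite(f"pics/{n}0.png",im); np.save(f"{n}0.npy",d)
    print(n,imaging.camera_info(n))
s=readout.read_state();print(s)
E
```

```text
pics
top {'vfov': 52.14425822552069, 'cx': 319.7156309081198, 'cy': 197.36127386897698, 'D': array([-0.09927454,  0.        ,  0.        ,  0.        ,  0.        ]), 'eye': array([ 441.25457752,   14.77554907, 1061.1220144 ]), 'rotation': array([ 0.71403526, -0.69923126,  0.03262551, -0.0128402 ])}
side {'vfov': 53.07385651101469, 'cx': 320.54558063869405, 'cy': 201.50466833123622, 'D': array([-0.09324508,  0.        ,  0.        ,  0.        ,  0.        ]), 'eye': array([-102.71058395, -677.17339164,  838.90597096]), 'rotation': array([ 0.84706263, -0.33481902,  0.14761654, -0.38547435])}
{'clock': 0.1, 'joints': array([ 1.47457301e+00,  3.85487526e-01,  6.78112229e-03, -4.41655029e-04,
       -1.19397235e+00, -2.58590121e-01]), 'joint_vel': array([-0.00040632, -0.00253249,  0.00325972,  0.0022207 , -0.00042397,
        0.00080964]), 'joint_efforts': array([-3.26445490e-05, -3.93314838e+01,  1.88931406e+01,  4.19794142e+00,
       -2.53369784e-03,  5.18650381e-06]), 'position': array([216.94284569, 585.6010616 , 230.33251103]), 'ee_rot': array([-0.69590732,  0.12552025,  0.6960887 ,  0.12417002]), 'contact_force': array([-0.00583095, -0.00472788,  0.75606263]), 'wrist_torque': array([-0.03168773,  0.01485821,  0.02572407]), 'gripper_width': 85.59371981431309}
```

```bash
sed -i 's/np.array(c\["rotation"\],float)/Rot.from_quat(c["rotation"]).as_matrix()/; 1a from scipy.spatial.transform import Rotation as Rot' h.py
python3 - <<'E'
from h import *
for n in("top","side"):
    P=cloud(n,np.load(n+"0.npy"))
    print(n,[P[v,u].round() for v,u in((200,320),(60,60),(340,560),(100,500))])
print(Rot.from_quat(readout.read_state()["ee_rot"]).as_matrix().round(2))
E
```

```text
top [array([503., -15.,   4.]), array([874., 711.,   3.]), array([ 134., -680.,   -3.]), array([ 790., -507.,   -4.])]
side [array([549.,  36.,  -1.]), array([ 259., 1842.,   61.]), array([ 471., -712.,  169.]), array([1621.,  -23.,    3.])]
[[-0.   -0.35 -0.94]
 [-0.   -0.94  0.35]
 [-1.    0.   -0.  ]]
```

View pics/top0.png

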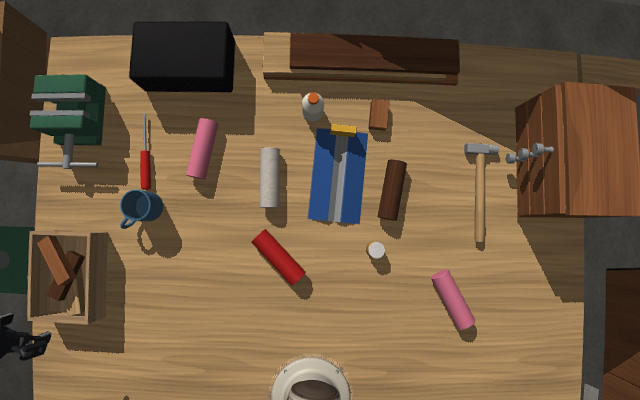

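View pics/side0.png

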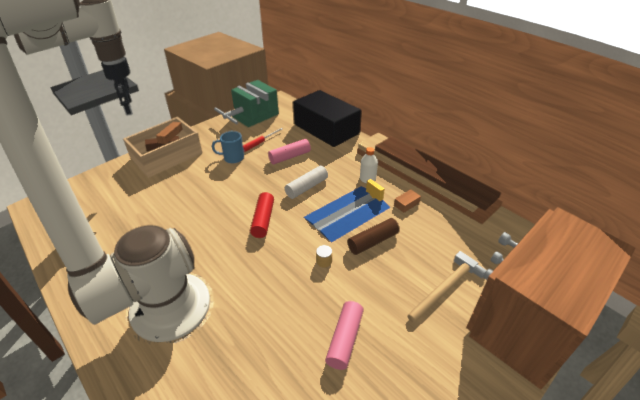

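The top view shows the dark brown bar at about (393,190), right of the blue cradle (338,175). Its yellow stop is at (343,130). Look-alikes are the pale bar (269,177), pinks (202,148) and (453,299), and the red bar (279,257). The offcut is at (379,114) and the tin at (376,250). I choose (393,190).

```bash
cat > meas.py <<'E'
from h import *
def measure(im,d):
    P=cloud("top",d); hsv=cv2.cvtColor(im,cv2.COLOR_BGR2HSV); H,S,V=cv2.split(hsv); o={}
    roi=np.zeros((400,640),bool); roi[100:240,295:420]=1
    b=(H>100)&(H<125)&(S>120)&roi
    k=np.ones((9,9),np.uint8); b2=cv2.morphologyEx(b.astype(np.uint8),cv2.MORPH_OPEN,np.ones((3,3),np.uint8))
    c=np.argwhere(b2)[:,::-1]; o["blue_n"]=len(c)
    q=P[b2>0]; q=q[(q[:,2]>-8)&(q[:,2]<25)]
    o["cradle_rect"]=cv2.minAreaRect(q[:,:2].astype(np.float32))
    y=(H>18)&(H<32)&(S>180)&roi; q=P[y]; q=q[q[:,2]>35]; o["stop_rect"]=cv2.minAreaRect(q[:,:2].astype(np.float32)),len(q),q[:,2].mean()
    m=(V<110)&(H<20)&(P[...,2]>22)&(P[...,2]<75)&roi
    n,l,st,_=cv2.connectedComponentsWithStats(m.astype(np.uint8)); j=1+np.argmax(st[1:,4])
    q=P[l==j]; o["bar_n"]=len(q),q.min(0).round(),q.max(0).round(); o["bar_rect"]=cv2.minAreaRect(q[:,:2].astype(np.float32)); return o
E
python3 - <<'E'
from meas import *
im=cv2.imread("pics/top0.png");d=np.load("top0.npy")
for k,v in measure(im,d).items(): print(k,v)
c=cv2.resize(im[90:270,230:430],None,fx=3.3,fy=3.3,interpolation=cv2.INTER_CUBIC);cv2.imwrite("pics/crop0.png",c)
P=cloud("top",d)
for v in (150,175,200): print(v,[tuple(P[v,u].round().astype(int)) for u in range(300,420,6)])
E
```

```text
blue_n 3350
cradle_rect ((568.379638671875, -60.83655548095703), (133.30462646484375, 238.72164916992188), 85.55387115478516)
stop_rect (((681.0751342773438, -68.2746353149414), (62.05231475830078, 17.16083335876465), 85.28395080566406), 200, np.float64(49.9766302029651))
bar_n (1170, array([ 454., -233.,   22.]), array([ 608., -162.,   55.]))
bar_rect ((531.3866577148438, -198.04563903808594), (50.12300109863281, 150.67779541015625), 80.00699615478516)
150 [(np.int64(633), np.int64(40), np.int64(-1)), (np.int64(634), np.int64(24), np.int64(-1)), (np.int64(634), np.int64(8), np.int64(-3)), (np.int64(634), np.int64(-7), np.int64(0)), (np.int64(634), np.int64(-23), np.int64(4)), (np.int64(634), np.int64(-38), np.int64(9)), (np.int64(634), np.int64(-54), np.int64(9)), (np.int64(635), np.int64(-70), np.int64(5)), (np.int64(635), np.int64(-85), np.int64(9)), (np.int64(635), np.int64(-101), np.int64(8)), (np.int64(636), np.int64(-117), np.int64(4)), (np.int64(638), np.int64(-134), np.int64(1)), (np.int64(638), np.int64(-149), np.int64(3)), (np.int64(639), np.int64(-166), np.int64(0)), (np.
[... 1410 characters left out ...]
4(8)), (np.int64(503), np.int64(-41), np.int64(11)), (np.int64(504), np.int64(-57), np.int64(4)), (np.int64(503), np.int64(-71), np.int64(15)), (np.int64(504), np.int64(-88), np.int64(6)), (np.int64(505), np.int64(-104), np.int64(3)), (np.int64(505), np.int64(-119), np.int64(1)), (np.int64(505), np.int64(-135), np.int64(3)), (np.int64(506), np.int64(-151), np.int64(-2)), (np.int64(507), np.int64(-167), np.int64(-3)), (np.int64(504), np.int64(-176), np.int64(39)), (np.int64(504), np.int64(-188), np.int64(52)), (np.int64(504), np.int64(-205), np.int64(46)), (np.int64(508), np.int64(-230), np.int64(1)), (np.int64(508), np.int64(-247), np.int64(-1)), (np.int64(508), np.int64(-263), np.int64(0))]
```

View pics/crop0.png

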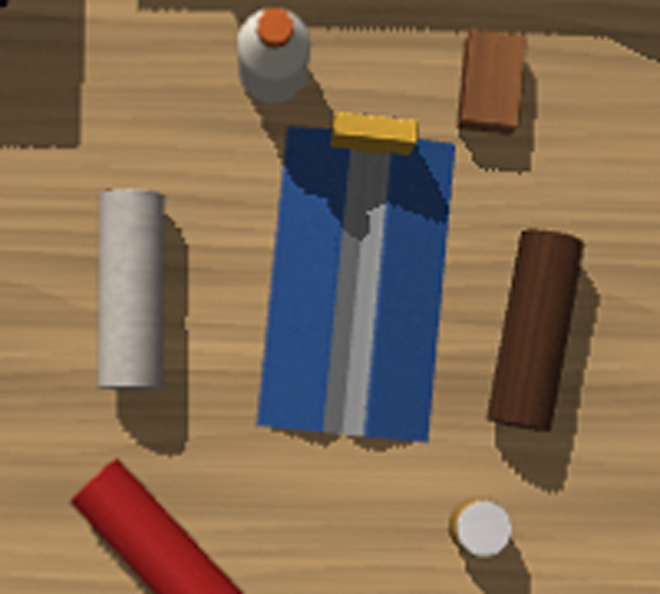

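The crop confirms the dark brown cylinder right of the cradle, with its length running from crop (550,235) to (520,425). The sizes match: bar 50×151 mm, cradle 133×239 mm.

- **Cradle:** centre (568.4, -60.8), yaw about -4.5°.
- **Bar:** centre (531, -198), yaw -10°, at (-26, -140) in the cradle's frame.

The plan is to keep the fingers open with the jaw axis along the cradle's x, so the pusher is 114 mm wide. I will come in at the bar's right side and push along the cradle's +y.

arm_command(
  increments=[
    [[0,0,-7.4],[17,-47,0],0],
    [[0,0,-14.8],[35,-94,0],0],
    [[0,0,-22.2],[52,-140,0],0],
    [[0,0,-29.6],[70,-187,0],0],
    [[0,0,-37],[87,-234,0],0],
  ],
)

```text
clock: 0.6
position: [304.0, 349.7, 230.0]
ee_rot: [-0.619, 0.342, 0.62, 0.34]
contact_force: [0.6, -0.3, -0.5]
gripper_width: 85.3
```

arm_command(
  increments=[
    [[0,0,-7.4],[17,-47,0],0],
    [[0,0,-14.8],[35,-94,0],0],
    [[0,0,-22.2],[52,-140,0],0],
    [[0,0,-29.6],[70,-187,0],0],
    [[0,0,-37],[87,-234,0],0],
  ],
)

```text
clock: 1.1
position: [390.4, 115.4, 230.0]
ee_rot: [-0.478, 0.521, 0.479, 0.52]
contact_force: [0.9, 0.9, 0.0]
gripper_width: 85.4
```

arm_command(
  increments=[
    [[0,0,0],[17,-47,0],0],
    [[0,0,0],[35,-94,0],0],
    [[0,0,0],[52,-140,0],0],
    [[0,0,0],[70,-187,0],0],
    [[0,0,0],[87,-234,0],0],
  ],
)

```text
clock: 1.6
position: [477.0, -119.3, 229.9]
ee_rot: [-0.478, 0.521, 0.479, 0.52]
contact_force: [1.4, 1.1, 0.9]
gripper_width: 85.5
```

arm_command(
  increments=[
    [[0,0,0.3],[17,-46,0],0],
    [[0,0,0.3],[33,-92,0],0],
    [[0,0,0.3],[50,-139,0],0],
    [[0,0,0.3],[50,-139,-45],0],
    [[0,0,0.3],[50,-139,-90],0],
  ],
)

```text
clock: 2.1
position: [527.7, -260.2, 139.0]
ee_rot: [-0.479, 0.52, 0.479, 0.521]
contact_force: [0.2, 0.3, -0.7]
gripper_width: 85.3
```

```bash
python3 - <<'E'
from meas import *
s=readout.read_state(); print(s["position"],s["clock"],Rot.from_quat(s["ee_rot"]).as_matrix()[:,1])
im,d=imaging.get_image("side"); P=cloud("side",d)
cv2.imwrite("pics/s1.png",cv2.resize(im[130:330,290:510],None,fx=3,fy=3,interpolation=cv2.INTER_CUBIC))
E
```

```text
[ 527.69256333 -260.19399851  139.01098408] 2.1 [-9.96517545e-01  8.33819450e-02 -4.82666296e-04]
```

View pics/s1.png

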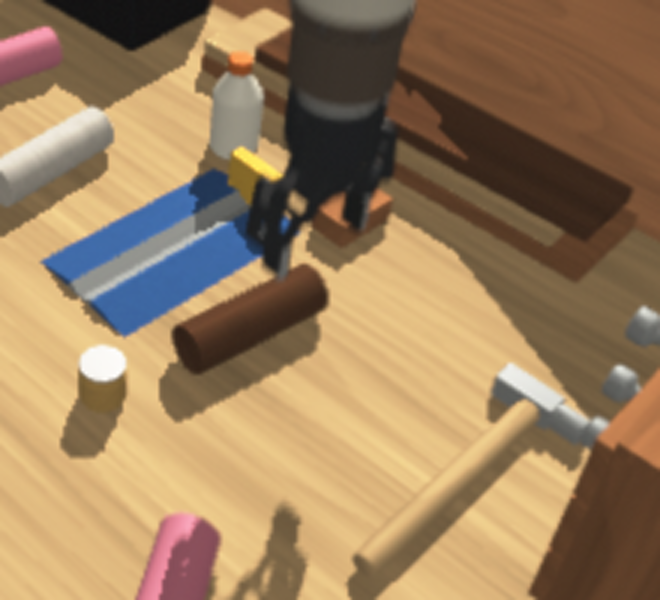

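The side crop shows the open gripper above and right of the dark bar, which runs from (195,345) to (310,285). There is free bench under the gripper on the hammer side. I am going straight down.

arm_command(
  increments=[
    [[0,0,0.3],[0,1,-45],0],
    [[0,0,0.3],[0,1,-90],0],
    [[0,0,0.3],[0,1,-120],0],
    [[0,0,0.3],[0,1,-131],0],
    [[0,0,0.3],[0,1,-131],0],
  ],
)

```text
clock: 2.65
position: [521.2, -256.1, -2.0]
ee_rot: [-0.473, 0.523, 0.486, 0.516]
contact_force: [-0.8, 0.2, -0.2]
gripper_width: 85.3
```

arm_command(
  increments=[
    [[0,0,0],[0.4,5,0],0],
    [[0,0,0],[0.8,10,0],0],
    [[0,0,0],[1.2,15,0],0],
    [[0,0,0],[1.6,20,0],0],
    [[0,0,0],[1.9,25,0],0],
  ],
)

```text
clock: 3.15
position: [523.5, -230.6, -1.3]
ee_rot: [-0.474, 0.522, 0.486, 0.516]
contact_force: [0.4, -0.2, 0.7]
gripper_width: 85.4
```

arm_command(
  increments=[
    [[0,0,0],[0.4,5,0],0],
    [[0,0,0],[0.8,10,0],0],
    [[0,0,0],[1.2,15,0],0],
    [[0,0,0],[1.6,20,0],0],
    [[0,0,0],[1.9,25,0],0],
  ],
)

```text
clock: 3.65
position: [525.5, -205.2, -1.3]
ee_rot: [-0.474, 0.522, 0.486, 0.516]
contact_force: [0.6, -0.1, 0.3]
gripper_width: 85.0
```

```bash
cat >> meas.py <<'E'
def bar():
    im,d=imaging.get_image("side"); im2,d2=imaging.get_image("top"); out=[]
    s=readout.read_state(); C=np.array([568.4,-60.8]); a=np.radians(-4.45); U=np.array([[np.cos(a),np.sin(a)],[-np.sin(a),np.cos(a)]])
    for n,i,dd in(("side",im,d),("top",im2,d2)):
        P=cloud(n,dd); H,S,V=cv2.split(cv2.cvtColor(i,cv2.COLOR_BGR2HSV))
        q=(P[...,:2]-C)@U.T
        m=(V<110)&(H<20)&(S>80)&(P[...,2]>14)&(P[...,2]<75)&(q[...,0]>-140)&(q[...,0]<104)&(q[...,1]>-190)&(q[...,1]<60)
        r=np.c_[q[m],P[m][:,2]]; out.append(f"{n} n={m.sum()} x {np.percentile(r[:,0],[1,99]).round()} y {np.percentile(r[:,1],[1,99]).round()} ztop {np.percentile(r[:,2],97):.0f} rect {cv2.minAreaRect(r[:,:2].astype(np.float32))}")
    print("tool in cradle",(U@(s["position"][:2]-C)).round(1),s["position"][2].round(1),"F",s["contact_force"].round(1),s["clock"]); print("\n".join(out)); return im,im2
E
python3 - <<'E'
from meas import *
im,im2=bar()
cv2.imwrite("pics/m2.png",np.hstack([cv2.resize(im[150:290,290:430],(400,400)),cv2.resize(im2[110:250,290:430],(400,400))]))
E
```

```text
tool in cradle [ -31.7 -147.1] -1.4 F [-0.1 -0.1 -0.4] 3.75
side n=226 x [-99.  34.] y [-161.  -89.] ztop 56 rect ((-27.376949310302734, -132.5550994873047), (67.30193328857422, 147.607177734375), 80.59021759033203)
top n=387 x [-105.  -45.] y [-149.  -77.] ztop 54 rect ((-75.67382049560547, -116.69825744628906), (63.03896713256836, 77.943359375), 2.235645294189453)
```

View pics/m2.png

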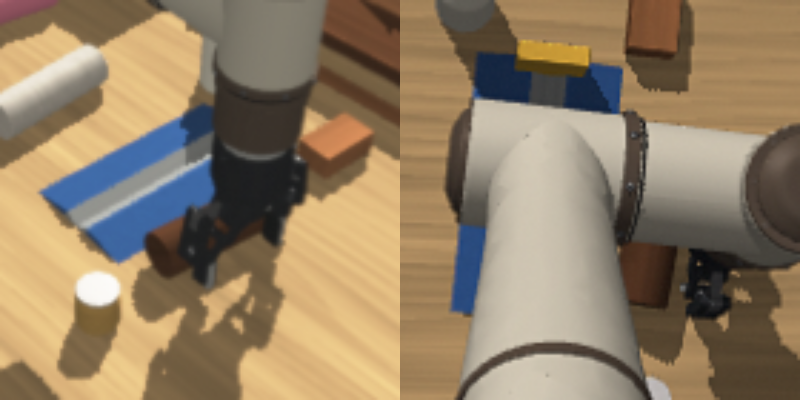

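The arm is lower than commanded (TCP z -1.4) with a slight tilt, so I will check the joints. The bar is now ahead of the fingers in both views: its near end is at about (650,300) in the right crop and (165,250) in the left.

```bash
python3 - <<'E'
from meas import *
C=np.array([568.4,-60.8]); a=np.radians(-4.45); U=np.array([[np.cos(a),np.sin(a)],[-np.sin(a),np.cos(a)]])
s=readout.read_state(); print(s["joints"].round(3),s["clock"])
R=Rot.from_quat(s["ee_rot"]).as_matrix(); print(R.round(3))
px=[(290+(x-400)/2.857,110+y/2.857) for x,y in((626,300),(673,300),(648,308))]
print(((atz("top",px,25)[:,:2]-C)@U.T).round(1))
px=[(290+x/2.857,150+y/2.857) for x,y in((165,250),(150,240))]
print(((atz("side",px,25)[:,:2]-C)@U.T).round(1))
E
```

```text
[-0.088  0.562 -0.383 -0.009 -0.646  0.017] 3.75
[[-0.019 -0.997  0.078]
 [ 0.007  0.078  0.997]
 [-1.     0.019  0.005]]
[[ -95.9  -87.2]
 [ -91.8 -129.3]
 [-101.1 -107.5]]
[[ -84.7 -103.2]
 [ -87.2  -83.7]]
```

Bar and tool agree: the bar axis is at y ≈ -108 in the cradle's frame and the tool is 37 mm behind it. I continue the push and raise the tips a little.

arm_command(
  increments=[
    [[0,0,0],[0.4,5,1],0],
    [[0,0,0],[0.8,10,2],0],
    [[0,0,0],[1.2,15,3],0],
    [[0,0,0],[1.6,20,4],0],
    [[0,0,0],[1.9,25,5],0],
  ],
)

```text
clock: 4.25
position: [527.4, -179.5, 3.8]
ee_rot: [-0.474, 0.522, 0.486, 0.516]
contact_force: [0.4, 0.0, -0.9]
gripper_width: 85.2
```

arm_command(
  increments=[
    [[0,0,0],[0.4,5,1],0],
    [[0,0,0],[0.8,10,2],0],
    [[0,0,0],[1.2,15,3],0],
    [[0,0,0],[1.6,20,3],0],
    [[0,0,0],[1.9,25,3],0],
  ],
)

```text
clock: 4.75
position: [530.0, -154.7, 7.4]
ee_rot: [-0.474, 0.522, 0.486, 0.516]
contact_force: [-0.4, -3.7, 2.8]
gripper_width: 85.1
```

arm_command(
  increments=[
    [[0,0,0],[0.4,5,0],0],
    [[0,0,0],[0.8,10,0],0],
    [[0,0,0],[1.2,15,0],0],
    [[0,0,0],[1.6,20,0],0],
    [[0,0,0],[1.9,25,0],0],
  ],
)

```text
clock: 5.25
position: [531.9, -129.3, 7.3]
ee_rot: [-0.474, 0.522, 0.486, 0.516]
contact_force: [-0.2, -5.2, 3.0]
gripper_width: 84.9
```

```bash
python3 - <<'E'
from meas import *
im,im2=bar()
s=readout.read_state();print(Rot.from_quat(s["ee_rot"]).as_matrix().round(3))
cv2.imwrite("pics/m3.png",np.hstack([cv2.resize(im[150:290,290:430],(400,400)),cv2.resize(im2[110:250,290:430],(400,400))]))
E
```

```text
tool in cradle [-31.6 -70.5] 6.9 F [ 1. -1. -1.] 5.35
side n=219 x [-90.  53.] y [-64. -12.] ztop 58 rect ((-17.93096160888672, -48.975318908691406), (42.76690673828125, 151.28427124023438), 76.43696594238281)
top n=292 x [-91.  58.] y [-48.  -2.] ztop 61 rect ((-15.844654083251953, -29.26099395751953), (46.203643798828125, 150.10887145996094), 85.62401580810547)
[[-0.018 -0.997  0.077]
 [ 0.007  0.077  0.997]
 [-1.     0.018  0.005]]
```

View pics/m3.png

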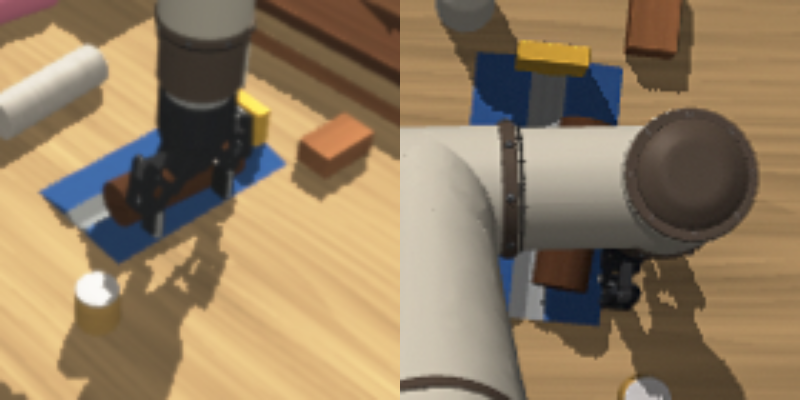

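The bar is on the ramp at y ≈ -31 and parallel to the V: left edge from (535,280) to (560,120) in the right crop, with the V at (525,315) to (560,90). I push slowly over the crest.

arm_command(
  increments=[
    [[0,0,0],[0.2,3,0],0],
    [[0,0,0],[0.5,6,0],0],
    [[0,0,0],[0.7,9,0],0],
    [[0,0,0],[1,12,0],0],
    [[0,0,0],[1.2,15,0],0],
  ],
)

```text
clock: 5.85
position: [532.0, -113.1, 6.6]
ee_rot: [-0.474, 0.522, 0.487, 0.516]
contact_force: [-0.3, 0.3, -0.3]
gripper_width: 85.6
```

arm_command(
  increments=[
    [[0,0,0],[0.1,2,0],0],
    [[0,0,0],[0.3,4,0],0],
    [[0,0,0],[0.5,6,0],0],
    [[0,0,0],[0.6,8,0],0],
    [[0,0,0],[0.8,10,0],0],
  ],
)

```text
clock: 6.35
position: [532.8, -102.9, 6.5]
ee_rot: [-0.474, 0.522, 0.487, 0.516]
contact_force: [0.6, 0.3, -0.3]
gripper_width: 85.3
```

```bash
python3 - <<'E'
from meas import *
im,im2=bar()
E
```

```text
tool in cradle [-32.1 -44.7] 6.5 F [ 0.  -0.1 -0.1] 6.45
side n=183 x [-93.  47.] y [-39.  11.] ztop 55 rect ((-27.277828216552734, -22.647708892822266), (72.13387298583984, 152.51905822753906), 85.3233871459961)
top n=292 x [-92.  57.] y [-21.  23.] ztop 57 rect ((-17.41796112060547, 1.9210968017578125), (150.0393524169922, 45.88553237915039), 0.9488495588302612)
```

There is no contact force now, and the bar is at y ≈ 2, parallel within 1°. It has rolled into the V. I back off, rise and look.

arm_command(
  increments=[
    [[0,0,0],[-1,-15,0],0],
    [[0,0,0],[-3,-35,0],0],
    [[0,0,0],[-3,-40,30],0],
    [[0,0,0],[-3,-40,75],0],
    [[0,0,0],[-3,-40,120],0],
  ],
)

```text
clock: 6.95
position: [529.0, -144.2, 127.3]
ee_rot: [-0.473, 0.523, 0.487, 0.515]
contact_force: [1.0, 0.0, -0.0]
gripper_width: 85.6
```

arm_command(
  increments=[
    [[0,0,0],[-45,0,0],1],
    [[0,0,0],[-90,0,0],1],
    [[0,0,0],[-135,0,0],1],
    [[0,0,0],[-155,0,0],1],
    [[0,0,0],[-155,0,0],1],
  ],
)

```text
clock: 7.45
position: [370.5, -144.7, 127.5]
ee_rot: [-0.472, 0.523, 0.487, 0.516]
contact_force: [0.4, 0.6, -0.2]
gripper_width: 12.4
```

```bash
python3 - <<'E'
from meas import *
im,im2=bar()
s=readout.read_state();print(s["position"],s["gripper_width"])
d=imaging.get_image("top")[1];P=cloud("top",d);H,S,V=cv2.split(cv2.cvtColor(im2,cv2.COLOR_BGR2HSV))
cv2.imwrite("pics/m4.png",np.hstack([cv2.resize(im[150:290,290:430],(400,400)),cv2.resize(im2[110:250,290:430],(400,400))]))
E
```

```text
tool in cradle [-186.8  -98.7] 127.9 F [ 0.5 -0.2  0.4] 7.55
side n=615 x [-90.  58.] y [-28.   9.] ztop 56 rect ((-15.58858871459961, -8.33540153503418), (40.89756393432617, 150.448486328125), 89.77277374267578)
top n=1086 x [-91.  56.] y [-22.  23.] ztop 57 rect ((-17.332019805908203, 0.6618480682373047), (46.52849578857422, 149.93692016601562), 89.85205841064453)
[ 374.46717666 -144.66035238  127.94645264] 0.07105621607171077
```

View pics/m4.png

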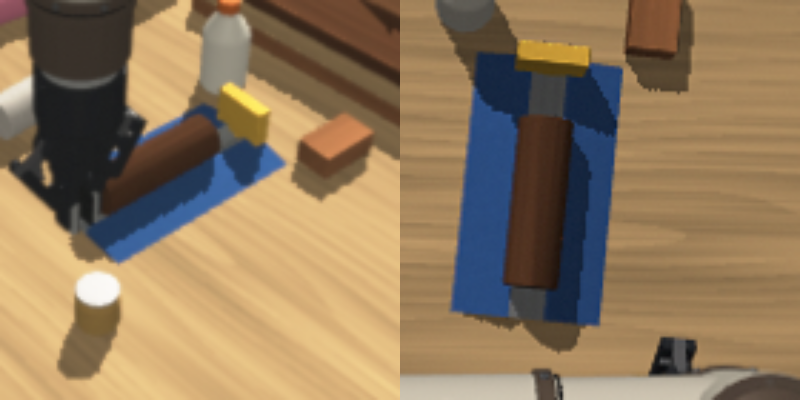

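The right crop shows the bar seated in the V, from (540,118) to (530,288), centred and parallel. Its centre is at (-17, 0.7) in the cradle's frame with the top at z ≈ 56. Next I take the shut fingers behind its near end.

arm_command(
  increments=[
    [[0,0,0],[25,35,0],1],
    [[0,0,0],[50,70,0],1],
    [[0,0,0],[62,93,0],1],
    [[0,0,0],[62,94,-25],1],
    [[0,0,0],[62,94,-50],1],
  ],
)

```text
clock: 8.1
position: [439.7, -49.3, 77.4]
ee_rot: [-0.474, 0.521, 0.486, 0.516]
contact_force: [0.2, -0.2, -0.3]
gripper_width: 0.4
```

arm_command(
  increments=[
    [[0,0,0],[0,0,-10],1],
    [[0,0,0],[0,0,-20],1],
    [[0,0,0],[0,0,-30],1],
    [[0,0,0],[0,0,-35],1],
    [[0,0,0],[0,0,-35],1],
  ],
)

```text
clock: 8.6
position: [439.5, -49.5, 41.8]
ee_rot: [-0.474, 0.522, 0.487, 0.516]
contact_force: [-0.1, -0.9, -0.7]
gripper_width: 0.1
```

```bash
python3 - <<'E'
from meas import *
im,im2=bar(); s=readout.read_state();print(s["position"],Rot.from_quat(s["ee_rot"]).as_matrix().round(3))
E
```

```text
tool in cradle [-128.8    1.5] 42.7 F [ 0.6 -0.2  0. ] 8.7
side n=692 x [-90.  58.] y [-28.  12.] ztop 55 rect ((-15.222824096679688, -8.070606231689453), (49.73478317260742, 153.75015258789062), 86.39178466796875)
top n=893 x [-72.  56.] y [-22.  23.] ztop 57 rect ((-9.56524658203125, 0.8830814361572266), (134.3355712890625, 47.16730499267578), 0.4889471232891083)
[440.09301288 -49.30695408  42.66376945] [[-0.016 -0.997  0.076]
 [ 0.008  0.076  0.997]
 [-1.     0.017  0.006]]
```

arm_command(
  increments=[
    [[0,0,0],[0,-0.5,-8],1],
    [[0,0,0],[0,-1,-16],1],
    [[0,0,0],[0,-1,-22],1],
    [[0,0,0],[5,-1,-22],1],
    [[0,0,0],[10,-2,-22],1],
  ],
)

```text
clock: 9.2
position: [450.5, -51.3, 20.5]
ee_rot: [-0.475, 0.521, 0.486, 0.516]
contact_force: [-0.6, 0.1, -0.3]
gripper_width: 0.2
```

arm_command(
  increments=[
    [[0,0,0],[4,-0.3,0],1],
    [[0,0,0],[8,-0.6,0],1],
    [[0,0,0],[12,-0.9,0],1],
    [[0,0,0],[16,-1.2,0],1],
    [[0,0,0],[20,-1.5,0],1],
  ],
)

```text
clock: 9.7
position: [469.3, -53.0, 20.4]
ee_rot: [-0.474, 0.522, 0.487, 0.515]
contact_force: [-3.8, 0.3, 2.7]
gripper_width: -0.1
```

arm_command(
  increments=[
    [[0,0,0],[4,-0.3,0],1],
    [[0,0,0],[8,-0.6,0],1],
    [[0,0,0],[12,-0.9,0],1],
    [[0,0,0],[16,-1.2,0],1],
    [[0,0,0],[20,-1.5,0],1],
  ],
)

```text
clock: 10.2
position: [489.8, -54.6, 20.3]
ee_rot: [-0.474, 0.522, 0.487, 0.515]
contact_force: [-2.2, -0.6, 1.7]
gripper_width: -0.1
```

```bash
python3 - <<'E'
from meas import *
im,im2=bar()
cv2.imwrite("pics/m5.png",np.hstack([cv2.resize(im[150:290,290:430],(400,400)),cv2.resize(im2[110:250,290:430],(400,400))]))
E
```

```text
tool in cradle [-78.    0.3] 20.4 F [ 0.3 -0.5 -0.8] 10.3
side n=620 x [-64.  84.] y [-28.   8.] ztop 56 rect ((-1.5206451416015625, -9.909440994262695), (178.46556091308594, 41.36656188964844), 0.9399600625038147)
top n=578 x [-4. 83.] y [-22.  24.] ztop 57 rect ((39.0290412902832, 1.3400821685791016), (47.59621810913086, 90.95366668701172), 89.1028823852539)
```

View pics/m5.png

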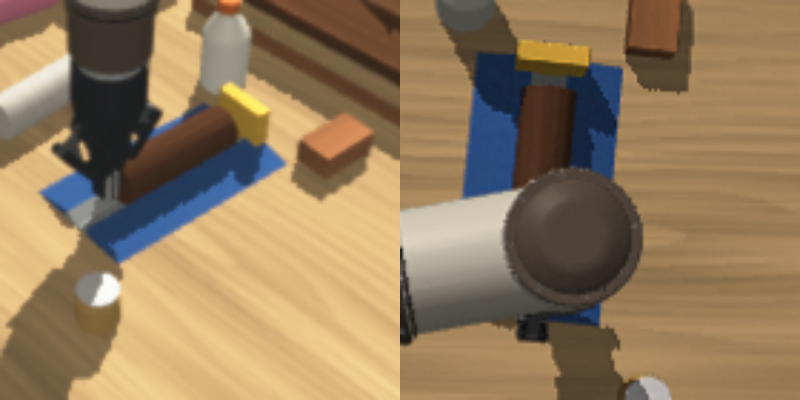

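The bar slides well. Its far end is at crop (548,88), cradle x ≈ 84, with about 20 mm to the stop. I push on, then slowly until the force rises.

arm_command(
  increments=[
    [[0,0,0],[3,-0.2,0],1],
    [[0,0,0],[6,-0.5,0],1],
    [[0,0,0],[9,-0.7,0],1],
    [[0,0,0],[12,-0.9,0],1],
    [[0,0,0],[14,-1.1,0],1],
  ],
)

```text
clock: 10.8
position: [505.0, -55.6, 20.4]
ee_rot: [-0.475, 0.521, 0.487, 0.516]
contact_force: [-2.7, 0.9, 0.4]
gripper_width: -0.3
```

arm_command(
  increments=[
    [[0,0,0],[0.6,0,0],1],
    [[0,0,0],[1.2,-0.1,0],1],
    [[0,0,0],[1.8,-0.1,0],1],
    [[0,0,0],[2.4,-0.2,0],1],
    [[0,0,0],[3,-0.2,0],1],
  ],
)

```text
clock: 11.3
position: [508.1, -55.8, 20.4]
ee_rot: [-0.475, 0.521, 0.487, 0.516]
contact_force: [-2.0, -1.0, 0.8]
gripper_width: 0.3
```

arm_command(
  increments=[
    [[0,0,0],[0.6,0,0],1],
    [[0,0,0],[1.2,-0.1,0],1],
    [[0,0,0],[1.8,-0.1,0],1],
    [[0,0,0],[2.4,-0.2,0],1],
    [[0,0,0],[3,-0.2,0],1],
  ],
)

```text
clock: 11.8
position: [510.8, -56.0, 20.3]
ee_rot: [-0.474, 0.522, 0.487, 0.516]
contact_force: [-3.2, 0.2, 1.7]
gripper_width: 0.0
```

arm_command(
  increments=[
    [[0,0,0],[0.6,0,0],1],
    [[0,0,0],[1.2,-0.1,0],1],
    [[0,0,0],[1.6,-0.1,0],1],
    [[0,0,0],[2,-0.2,0],1],
    [[0,0,0],[2.4,-0.2,0],1],
  ],
)

```text
clock: 12.3
position: [510.8, -56.1, 20.3]
ee_rot: [-0.473, 0.523, 0.488, 0.515]
contact_force: [-8.4, 2.7, 8.3]
gripper_width: -0.2
```

The force has risen and the motion has stalled, so the bar is against the stop. I back straight away along -x, then lift and check.

arm_command(
  increments=[
    [[0,0,0],[-8,0.6,0],1],
    [[0,0,0],[-25,2,0],1],
    [[0,0,0],[-50,4,0],1],
    [[0,0,0],[-80,6,0],1],
    [[0,0,0],[-100,8,0],1],
  ],
)

```text
clock: 12.8
position: [409.8, -48.1, 20.4]
ee_rot: [-0.473, 0.523, 0.487, 0.515]
contact_force: [-0.0, 0.7, 0.0]
gripper_width: -0.4
```

arm_command(
  increments=[
    [[0,0,0],[0,0,40],1],
    [[0,0,0],[0,0,80],1],
    [[0,0,0],[0,0,120],1],
    [[0,0,0],[0,0,150],1],
    [[0,0,0],[0,0,150],1],
  ],
)

```text
clock: 13.3
position: [413.7, -47.5, 175.1]
ee_rot: [-0.476, 0.518, 0.485, 0.519]
contact_force: [-0.1, 0.1, -0.5]
gripper_width: -0.0
```

```bash
python3 - <<'E'
from meas import *
im,im2=bar(); s=readout.read_state();print(s["position"],s["joint_vel"].round(3))
cv2.imwrite("pics/m6.png",np.hstack([cv2.resize(im[150:290,290:430],(400,400)),cv2.resize(im2[110:250,290:430],(400,400),interpolation=cv2.INTER_CUBIC)]))
cv2.imwrite("pics/top_end.png",im2)
a=cv2.imread("pics/top0.png"); df=cv2.absdiff(a,im2).max(2)
for n,(u,v) in dict(pale=(269,177),glue=(313,106),offcut=(379,114),wax=(376,250),mug=(140,207),hammer=(480,190),driver=(145,165)).items():
    print(n,int((df[v-20:v+20,u-15:u+15]>40).sum()),end=" ")
E
```

```text
tool in cradle [-158.4    0.7] 171.1 F [ 0.3 -0.5 -0.6] 13.4
side n=673 x [-43. 102.] y [-28.  11.] ztop 55 rect ((30.000057220458984, -7.551902770996094), (147.7093048095703, 42.98560333251953), 0.05496473237872124)
top n=1090 x [-45. 103.] y [-22.  24.] ztop 57 rect ((29.1558837890625, 1.023752212524414), (149.55844116210938, 47.796974182128906), 0.04046579822897911)
[410.52142528 -47.79931592 171.0618425 ] [-0.002  0.033 -0.035 -0.008 -0.007 -0.001]
pale 0 glue 0 offcut 0 wax 908 mug 0 hammer 0 driver 0
```

View pics/m6.png

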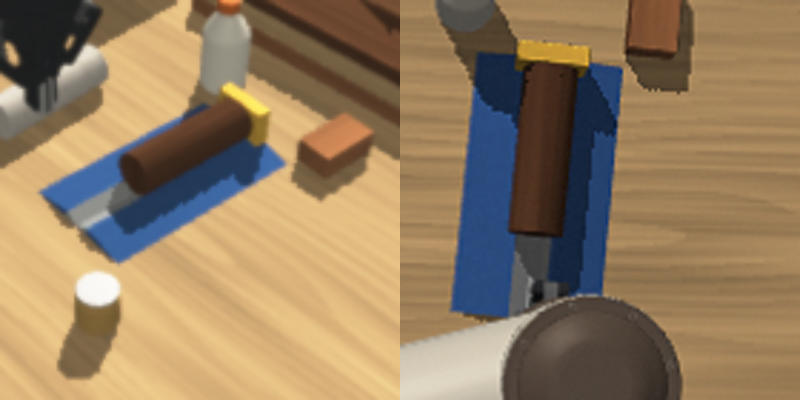

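The bar lies in the V and touches the yellow stop (right crop, far end at (550,65)). The wax-tin difference in the top view comes from the arm covering it; the side view shows the tin in its original place. Handing in.

```bash
python3 -c "
from h import *
print(arm.job_done())"
```

```text
the job is handed in; nothing more can be done
None
```

The job is done and handed in at about 13.4 s on the robot's clock. With the fingers open I rolled the dark bar up the ramp and into the V. I then pushed its near end with the shut fingers until it met the stop, and backed away.

**Final position:** in the cradle's frame the bar's centre is at x ≈ 29–30 mm (30 means touching the stop). From the top camera, y is about 1 mm and the yaw is under 0.1°.

**Bar height:** its top measured 55–57 mm, against 55 mm when seated.

**Stop contact:** the push force rose from about 3 N to 8 N (12 N with its sideways and upward parts) and the tool stopped advancing. After backing off, the measured force was only noise.

**Other things:** the top pictures showed no change at the pale bar, glue, offcut, mug, hammer or screwdriver. The arm hid the tin from the top camera, so I checked it only by eye in the side view, where it stands where it was.

**Disagreements:**
- The first descent ended about 10 mm lower and 7 mm nearer the robot than commanded, with a 1° tilt; I corrected the height, and nothing was touched.
- The side camera's y (about -8 mm) differs from the top camera's because it sees only one flank of the bar.

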